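# Move the board to the other swing-out hook and fold the empty hook away

### The arm

A 6-joint arm with a two-finger parallel gripper is mounted at the origin on the work surface. World frame = base frame: x ahead of the robot, y to its left, z up, the work surface at z = 0. Lengths are in m, angles in degrees, forces in N, time in s.
With the tool pointing down it reaches from about 0.375 to 0.9 m from the base axis. Payload 3.1 kg.
Tool frame: the origin (TCP) lies midway between the tips of the shut fingers; the grasp point (between the pads) lies 19 mm behind it; z points along the fingers, y is the line along which they close (so a half turn about z gives the same grasp; the last joint's range is limited). The gripper opens to 87 mm and grips with 3 to 60 N. Pads are 19 mm wide; open, the fingers measure 117 mm over their backs; the gripper's body (75 mm by 190 mm) begins 51 mm behind the grasp point.
Start: joints at [64.372, 30.224, 82.088, -0, 67.689, -10.227], TCP at [0.166, 0.603, 0.223] pointing down, gripper open.
Joint ranges: [-176.69, 176.69], [-43.24, 126.21], [12.49, 139.97], [-82, 262], [0, 151.66], [-163.58, 163.58]. Speed limits (degrees/s): [159.86, 159.86, 180, 180, 180, 180].

### API

Orientations are given as a 3x3 rotation matrix whose columns are the frame's x, y, z axes.
In Python, from rig import robot, planner, imaging, hand_in, read_t, read_q, read_dq, read_joint_efforts, read_tcp_pos, read_tool_rot, read_contact_force, read_ft_torque, read_grip_width, read_grasp_force gives the robot as it stands. Calls block until the motion is done:
- robot.move_ptp(position, orientation): joint-space move of the TCP to a pose.
- robot.move_linear(position, feed=0.15, attitude=None, threshold=None): straight line of the TCP; attitude=None keeps the orientation; feed is the mean speed in m/s. With threshold (N) it stops when the force on the tool has changed by that much, and returns True; else False.
- robot.movej(angles): joint-space move.
- robot.gripper_to(opening): finger opening in m; the grip force is fixed at half the most; returns when the fingers have stopped.
- robot.dwell(seconds).
- planner.ik(position, orientation): joint angles nearest the present ones, or None.
- imaging.read_camera(name): name is "side" or "top"; returns a dict with "color" (400x640x3 uint8, red, green, blue), "fx", "fy", "cx", "cy" (pixels), "pose" (4x4, takes a point from camera to world coordinates). Camera axes: x right, y up, looking along -z (the intrinsics and any distortion apply to the point x, -y, -z); pixel columns grow to the right and rows downward; lengths in m; the calibration is good to about 2 mm. A picture is of the moment at which its call begins. There is no depth.
A pose or a line that the arm cannot do raises robot.PlanningError and nothing moves.
- hand_in(): hands the job in; it is judged then, once.
Readings, each from a call of its own:
- read_t(): time.
- read_q(): joint angles.
- read_dq(): joint speeds.
- read_joint_efforts(): joint torques, N m.
- read_tcp_pos(): TCP position.
- read_tool_rot(): TCP orientation.
- read_contact_force(): force on the tool from outside, world axes, zero at the start.
- read_ft_torque(): the same for the moment, N m.
- read_grip_width(): finger opening in m.
- read_grasp_force(): force on a finger pad.
Only numpy, scipy, OpenCV 4.12 (cv2) and the standard library are available. Lean on these libraries where they do the work, as an engineer would, in place of code of your own. Each camera call takes 0.05 s, during which the arm holds its last target. There are 200 camera calls.

### The job

Swing the folded hook on the shelf's front edge fully out, move the bamboo paddle board onto it, and then fold the emptied hook away again, fully home along the shelf. The hinges are stiff and the slim lip bends: push the hooks round by feel with closed fingers, without gripping them, and never load either with more than 25 N. Leave everything else where it stands.

Things in the scene. Friction and masses are not known exactly. Their poses are not given: they have to be found in the camera images.
- hook_a: Hook A: the swing-out hook that stands out and carries the board at the start (left or right, it varies). Two like steel hooks are screwed to the shelf's front lip. Origin on the upright hinge pin at the arm's centre line, 9 mm in front of the lip, 14 mm above the shelf's top. z up, x towards the shelf's back, y along the lip to the robot's left: open, the arm points to -x; folded, to +y.
- hook_b: Hook B: the bare hook, folded or nearly so at the start; origin, axes and sizes as hook A. Its plate on the lip spans y = -10 to 32 mm, its front face 5 mm behind the pin, its upper edge 15 mm above the arm's centre line. Beyond y = 32 mm nothing is behind the folded arm above the shelf's top, so a fingertip fits in there from above. Hung, the board's slot middle is 15 mm below this origin.
- hook_a_tip (a point): Upturned tip of hook A, moving with the arm: the arm is a round steel rod, 8 mm thick, level and straight for 78 mm from the pin, then bent upright. This point is on the upright rod, 78 mm from the pin and 14 mm above the arm's centre line; the rod's round end is 4 mm above it.
- hook_a_arm (a joint): Angle of hook A's arm about its pin: 0 folded flat along the lip (hard stop), 1.571 straight out (hard stop); it grows anticlockwise seen from above. A stiff friction hinge: the arm stays where it is left and takes about 0.7 N m to turn, some 11 N pushed at 65 mm from the pin and more nearer to it.
- hook_b_tip (a point): Upturned tip of hook B, moving with the arm: the arm is a round steel rod, 8 mm thick, level and straight for 78 mm from the pin, then bent upright. This point is on the upright rod, 78 mm from the pin and 14 mm above the arm's centre line; the rod's round end is 4 mm above it.
- hook_b_arm (a joint): Angle of hook B's arm about its pin: 0 folded flat along the lip (hard stop), 1.571 straight out (hard stop); it grows anticlockwise seen from above. A stiff friction hinge: the arm stays where it is left and takes about 0.7 N m to turn, some 11 N pushed at 65 mm from the pin and more nearer to it.
- board_slot (a point): Bamboo paddle board, 12 mm thick, 0.16 to 0.26 kg, hung by a slot in its handle. Point: middle of the slot, 24 wide, 38 mm high. x through the thickness, y across, z up. Handle 46 mm wide from 34 mm below to 37 mm above the point; the blade below it is 126 wide, its foot 197 mm below the point. Lifted 22 mm from hanging, the slot clears the arm's end by 8 mm above and below.
- shelf: Slim black steel bracket shelf, fixed: 600 mm long, 170 mm deep, top 250 mm above the worktop, on two uprights. Origin on the worktop under the middle of the front lip's face; x towards its back, y along it, z up. The things on it stand at least 50 mm back from the lip.
- salt_box: Bamboo salt box with a sliding lid, 94 x 100 mm, 78 mm high, on the shelf; origin under its middle. Leave alone, as all that follow.
- timer: Chrome kitchen timer, 68 mm across, 52 mm high, on the shelf; origin under its middle.
- egg_separator: Clear plastic egg separator, a cup 80 mm across and 26 mm high with a flat handle, on the shelf; origin under the cup's middle.
- spoon_rest: White ceramic leaf-shaped spoon rest, 125 x 52 mm, 12 mm high, on the shelf; origin under its middle.
- jar: Closed yellow jar, 68 mm across, 95 mm high, on the shelf; origin under its middle.
- mug: White mug, 80 mm across, 90 mm high, on the worktop below the shelf; origin under its middle.
- bowl: Small blue bowl, 110 mm across, 50 mm high, on the worktop to the right, in front of the shelf; origin under its middle.
Not all that is in view belongs to the job. Of the things like the part that bears board_slot, leave any that is blue or purple; of the rest the larger one is meant.

How it is judged:
By the outcome, as a careful person would: the job done as asked, in the order asked, and still so for the second after the job is handed in, with the robot touching nothing.
It also fails if it takes over 72 s, if anything falls off the work surface, if the arm or the gripper's body presses on something with over 40 N, if the wrist force passes 120 N, or if a joint passes its speed limit or range.

## Working session

There is one attempt and no reset: what is moved stays moved. The work goes in short steps, each a Python script; the robot and the scene stay as the last script left them, time stands still between calls to the robot, and variables do not carry over. Pictures are saved under pics/ and viewed, at most 10 in all, crops included, and the job is handed in when it is done.

```bash
ls; mkdir -p pics
python3 - <<'E'
from rig import *
import cv2,numpy as np
for n in("side","top"):
    d=imaging.read_camera(n); np.savez(f"{n}.npz",**d)
    cv2.imwrite(f"pics/{n}0.png",d["color"][:,:,::-1])
    print(n,{k:(np.round(v,4).tolist() if k!="color" else 0) for k,v in d.items()})
print(read_t(),read_contact_force(),read_tool_rot())
E
```

```text
pics
side {'color': 0, 'fx': 446.4273, 'fy': 446.4273, 'cx': 322.2454, 'cy': 201.0821, 'pose': [[0.9623, 0.1379, -0.2346, 0.2948], [-0.2721, 0.5006, -0.8218, -0.9451], [0.0041, 0.8546, 0.5192, 0.7428], [0.0, 0.0, 0.0, 1.0]]}
top {'color': 0, 'fx': 458.8879, 'fy': 458.8879, 'cx': 319.6724, 'cy': 201.0734, 'pose': [[-0.0007, 0.9822, -0.1879, 0.3418], [-1.0, -0.0007, 0.0, -0.0288], [-0.0001, 0.1879, 0.9822, 1.322], [0.0, 0.0, 0.0, 1.0]]}
0.1 [0.20855026 0.51343293 0.27333258] [[-9.64090739e-01  2.65571772e-01 -8.25562272e-04]
 [ 2.65572848e-01  9.64089211e-01 -1.74804244e-03]
 [ 3.31684950e-04 -1.90451845e-03 -9.99998131e-01]]
```

View pics/side0.png

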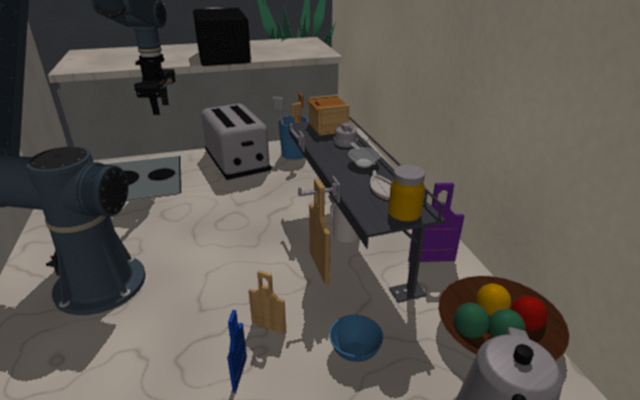

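View pics/top0.png

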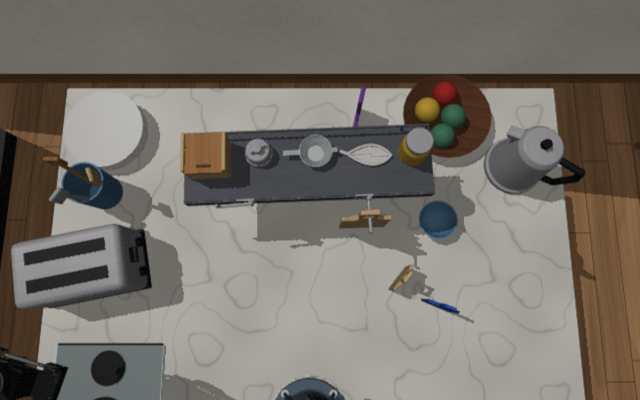

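The top view shows the shelf's front edge from about (185,203) to (433,194). Hook A stands out at about (370,215), carrying a board, and hook B is folded at about (235,204). The board candidates are:
- Bamboo on the hook: side (320,230), top (365,217)
- Small bamboo: side (266,305), top (403,277)
- Blue: side (237,350)
- Purple: side (440,230)

The one meant is the larger bamboo board, on hook A. I'll confirm that in a crop.

```bash
cat > h.py <<'E'
import numpy as np,cv2
def ray(d,u,v):
    P=d["pose"]; r=P[:3,:3]@np.array([(u-d["cx"])/d["fx"],-(v-d["cy"])/d["fy"],-1.]); return P[:3,3],r/np.linalg.norm(r)
def onz(d,u,v,z):
    o,r=ray(d,u,v); return o+r*(z-o[2])/r[2]
def tri(d1,p1,d2,p2):
    (a,r),(b,s)=ray(d1,*p1),ray(d2,*p2)
    t=np.linalg.lstsq(np.c_[r,-s],b-a,rcond=None)[0]; x,y=a+t[0]*r,b+t[1]*s
    return (x+y)/2,np.linalg.norm(x-y)
def proj(d,X):
    P=d["pose"]; c=P[:3,:3].T@(np.asarray(X)-P[:3,3]); return np.array([d["cx"]-d["fx"]*c[0]/c[2],d["cy"]+d["fy"]*c[1]/c[2]])
E
python3 - <<'E'
from h import *
s,t=np.load("side.npz"),np.load("top.npz")
c=lambda d,x,y,w,h,W,H:cv2.resize(d["color"][y:y+h,x:x+w,::-1],(W,H),interpolation=cv2.INTER_CUBIC)
# each 400x300
im=np.vstack([np.hstack([c(t,200,180,80,60,400,300),c(t,330,180,80,60,400,300)]),np.hstack([c(s,270,110,80,60,400,300),c(s,270,170,80,60,400,300)])])
cv2.imwrite("pics/crop0.png",im)
for p in[(185,204),(433,195),(183,134),(430,126)]: print(p,onz(t,*p,.25).round(4))
for p in[(289,122),(366,243)]: print(p,onz(s,*p,.25).round(4))
E
```

```text
(185, 204) [0.54   0.2912 0.25  ]
(433, 195) [ 0.5614 -0.299   0.25  ]
(183, 134) [0.7142 0.3055 0.25  ]
(430, 126) [ 0.7343 -0.2998  0.25  ]
(289, 122) [0.5457 0.3009 0.25  ]
(366, 243) [ 0.5548 -0.3296  0.25  ]
```

View pics/crop0.png

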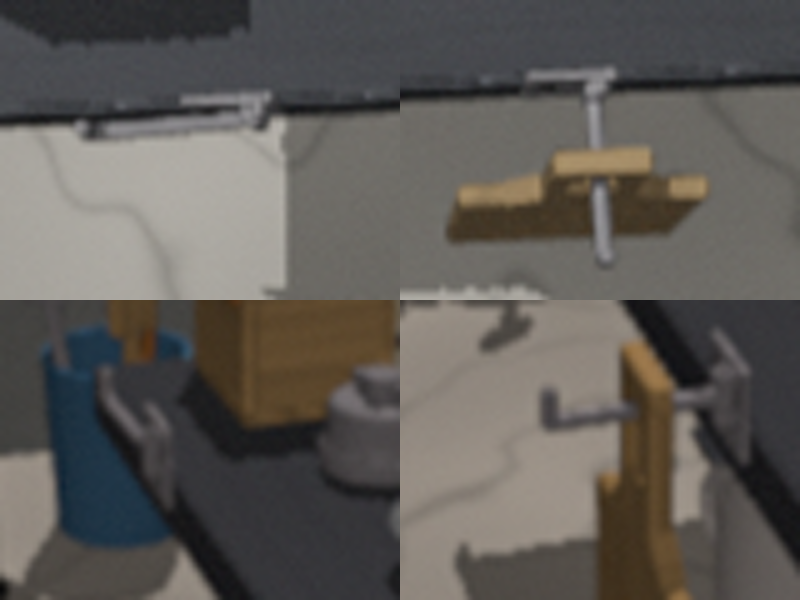

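The crop confirms it: the larger natural-bamboo board hangs on hook A, on the right. Hook B, on the left, is folded or nearly so. Next I'll measure.

Run:
```python
from h import *
s,t=np.load("side.npz"),np.load("top.npz")
k=lambda X,Y,x0,y0:(x0+X/5-.4,y0+Y/5-.4)
At,Bt=k(604,258,330,180),k(86,128,200,180)
As,Bs=k(549,392-0,270,170-0),None
As=k(149,92,270,170);Bs=k(106,72,270,110)
At=k(204,258,330,180)
print("A tip",*tri(t,At,s,As),onz(t,*At,.281)); print("B tip",*tri(t,Bt,s,Bs),onz(t,*Bt,.281))
Ap,Bp=k(192,90,330,180),k(256,117,200,180)
print("A arm at pin",onz(t,*Ap,.266),"mid in front",onz(t,*k(203,240,330,180),.266)); print("B arm root",onz(t,*Bp,.266),"B arm far",onz(t,*k(110,129,200,180),.266))
print("plates top (z .279): A",onz(t,*k(130,76,330,180),.279),onz(t,*k(213,72,330,180),.279)," B",onz(t,*k(183,100,200,180),.279),onz(t,*k(268,95,200,180),.279))
h=[(153,152),(250,149),(251,171),(155,174)]
P=[onz(t,*k(*p,330,180),.286) for p in h];print("handle top",np.round(P,4),np.mean(P,0))
for n,p,z in[("saltfront",(205,178),.328),("smallboard",(413,266),.13),("smallboard2",(392,290),.1),("jar",(415,140),.345)]: print(n,onz(t,*p,z))
g=cv2.cvtColor(t["color"],cv2.COLOR_RGB2GRAY).astype(float)
pts=[]
for u in list(range(290,325))+list(range(392,430)):
    col=g[190:215,u]; v=190+np.argmax(np.diff(col))+.5; pts.append(onz(t,u,v,.25)[:2])
pts=np.array(pts); m=np.polyfit(pts[:,1],pts[:,0],1); r=pts[:,0]-np.polyval(m,pts[:,1]); pts=pts[abs(r)<.004]; m=np.polyfit(pts[:,1],pts[:,0],1);print("front line x=m*y+c",m,len(pts),"yaw",-np.degrees(np.arctan(m[0])))
```

```text
A tip [ 0.47215115 -0.14492948  0.27760011] 0.0017769835585627932 [ 0.47084305 -0.14441488  0.281     ]
B tip [0.53176214 0.20861673 0.28010589] 0.0004433307800439311 [0.5313764  0.20843729 0.281     ]
A arm at pin [ 0.5519727  -0.14215316  0.266     ] mid in front [ 0.48109102 -0.14579825  0.266     ]
B arm root [0.53928508 0.13247485 0.266     ] B arm far [0.53362496 0.20060935 0.266     ]
plates top (z .279): A [ 0.55602942 -0.11212456  0.279     ] [ 0.55789634 -0.15067899  0.279     ]  B [0.54488736 0.16451694 0.279     ] [0.5472184  0.12521543 0.279     ]
handle top [[ 0.5191 -0.1216  0.286 ]
 [ 0.5204 -0.166   0.286 ]
 [ 0.5102 -0.1662  0.286 ]
 [ 0.5089 -0.1223  0.286 ]] [ 0.5146315  -0.14401467  0.286     ]
saltfront [0.58439748 0.22655414 0.328     ]
smallboard [ 0.39939066 -0.26894408  0.13      ]
smallboard2 [ 0.33868688 -0.21767208  0.1       ]
jar [ 0.66679024 -0.24087961  0.345     ]
front line x=m*y+c [-0.04135486  0.54807114] 73 yaw 2.3681094002782976
```

```bash
cat > g.py <<'E'
from rig import *
from h import *
Y0=np.radians(2.3)
X=np.array([np.cos(Y0),np.sin(Y0),0]);Y=np.array([-np.sin(Y0),np.cos(Y0),0]);Z=np.array([0,0,1.])
PA=np.array([.550,-.142,0]);PB=np.array([.5395,.133,0])
def arm(th):
    c,s=np.cos(np.radians(th)),np.sin(np.radians(th)); return c*Y-s*X,-s*Y-c*X
def pose(pin,th,r,d,z,side,lead,tilt):
    """fingers on the -n side (side=+1 pushes open) or +n side (side=-1 pushes shut); tool y = -a"""
    a,n=arm(th); n=side*n; al,_=arm(th+side*lead); nl=side*arm(th+side*lead)[1]
    t=np.radians(tilt); z_=-np.cos(t)*Z-np.sin(t)*nl; y_=-al
    return pin+r*a-d*n+z*Z,np.c_[np.cross(y_,z_),y_,z_]
def F(): return np.round(np.array(read_contact_force()),1).tolist()
def snap(name):
    for c in("side","top"):
        d=imaging.read_camera(c); np.savez(f"{c}_{name}.npz",**d)
def crops(name,boxes):
    im=[cv2.resize(np.load(f"{c}_{name}.npz")["color"][y:y+75,x:x+100,::-1],(400,300),interpolation=cv2.INTER_CUBIC) for c,x,y in boxes]
    cv2.imwrite(f"pics/{name}.png",np.hstack(im))
E
python3 - <<'E'
from g import *
for th in(3.5,30,60,90,97):
    p,R=pose(PB,th,.053,.018,.259,1,6,12); q=planner.ik(p,R); print(th,p.round(3),None if q is None else np.round(q,0))
robot.gripper_to(0.0)
p,R=pose(PB,3.5,.053,.0195,.259,1,6,12)
robot.move_ptp(p+[-.0,0,.09],R)
print(read_t(),read_tcp_pos(),F())
print(robot.move_linear(p,feed=.06,threshold=4),read_tcp_pos(),F(),read_t())
E
```

```text
3.5 [0.552 0.188 0.259] [ 7. 20. 95.  1. 53. 85.]
30 [0.526 0.187 0.259] [ 4. 18. 98.  8. 54. 52.]
60 [0.501 0.174 0.259] [ 0. 18. 99. 13. 60. 16.]
90 [0.486 0.149 0.259] [ -3.  19.  97.  13.  67. -17.]
97 [0.484 0.142 0.259] [ -3.  19.  97.  12.  69. -24.]
3.7083 [0.55318235 0.18831096 0.34875765] [0.2, -0.2, -0.3]
False [0.55384802 0.18774907 0.25948546] [0.3, -0.6, 0.2] 5.3583
```

Run:
```python
from g import *
D=.0165
p,R=pose(PB,3.5,.053,D-.014,.259,1,6,12)
print("contact",robot.move_linear(p,feed=.02,threshold=3),read_tcp_pos(),F(),read_t())
# present angle estimate from the contact
x=np.array(read_tcp_pos())-PB
ths=np.linspace(0,30,301); th=min(ths,key=lambda t:np.linalg.norm((pose(PB,t,.053,D,.259,1,6,12)[0]-PB-x)[:2])); print("th",th)
while th<80:
    th+=13
    p,R=pose(PB,th,.053,D,.259,1,6,12)
    hit=robot.move_linear(p,feed=.04,attitude=R,threshold=13); f=F(); print(round(th),hit,f,round(np.linalg.norm(f),1),round(read_t(),1))
    if hit or np.linalg.norm(f)>20: break
snap("o1"); crops("o1",[("top",200,170),("side",265,95)])
```

```text
contact True [0.55044521 0.18733487 0.2593063 ] [1.7, 0.3, 0.8] 5.7667
th 3.6
17 False [9.3, 2.9, -2.9] 10.2 6.2
30 False [8.7, 6.9, -2.1] 11.3 6.7
43 False [6.3, 9.4, -0.5] 11.3 7.2
56 False [4.4, 11.1, 1.3] 12.0 7.6
69 False [2.7, 10.2, 2.9] 10.9 8.1
82 False [0.1, 10.0, 3.3] 10.5 8.6
```

View pics/o1.png

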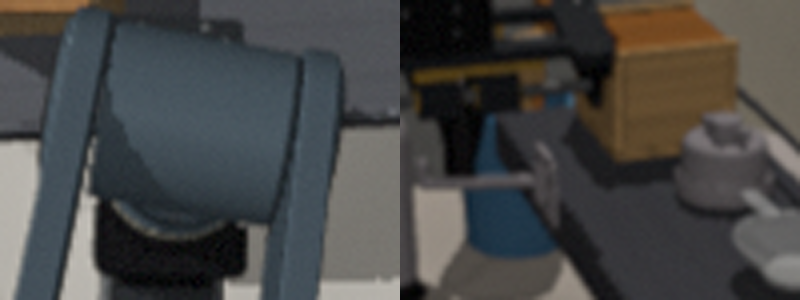

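The side crop shows the rod nearly straight out with the fingers beside it, and forces are about 11 N. Next I'll press gently to the stop.

Run:
```python
from g import *
D=.0165
for th in(87,):
    p,R=pose(PB,th,.053,D,.259,1,6,12); print(th,robot.move_linear(p,feed=.02,attitude=R,threshold=7),F(),read_t())
p,R=pose(PB,100,.053,D,.259,1,6,12)
R=pose(PB,90,.053,D,.259,1,6,12)[1]
print("stop",robot.move_linear(p,feed=.01,attitude=None,threshold=6),F(),read_tcp_pos(),read_t())
x=np.array(read_tcp_pos()); th=min(np.linspace(80,105,251),key=lambda t:np.linalg.norm((pose(PB,t,.053,D,.259,1,6,12)[0]-x)[:2])); print("th",th)
a,n=arm(90)
robot.move_linear(x-.02*n,feed=.1); robot.move_linear(np.array(read_tcp_pos())+[0,0,.08],feed=.2)
# to hover over board
p=PA-.036*X; 
R=np.c_[np.cross(Y,-Z),Y,-Z]; R2=np.c_[np.cross(-Y,-Z),-Y,-Z]
for r in(R,R2): print(planner.ik(p+.36*Z,r))
print(F(),read_t())
robot.move_linear(np.array(read_tcp_pos())-.12*X,feed=.25)
snap("o2"); crops("o2",[("top",200,170),("side",245,95)])
```

```text
87 False [-0.9, 10.2, 4.6] 9.0583
stop True [0.4, 2.5, 2.1] [0.48543032 0.14645572 0.26053778] 10.0
th 91.0
[-2.75971075e+01  1.51861970e+01  8.41611866e+01 -2.54444375e-14
  8.06526164e+01 -1.19897107e+02]
[-2.75971075e+01  1.51861970e+01  8.41611866e+01 -2.54444375e-14
  8.06526164e+01  6.01028925e+01]
[-0.7, 0.7, -0.4] 10.9083
```

View pics/o2.png

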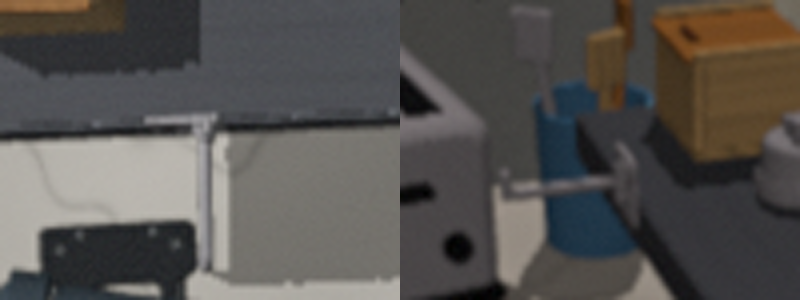

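Run:
```python
from g import *
t=np.load("top_o2.npz")["color"]; d=np.load("top_o2.npz")
g=cv2.cvtColor(t,cv2.COLOR_RGB2GRAY).astype(float)
# hook B rod centre per row; hook A rod (front of board) for comparison from the first image
def cen(g,v,u0,u1):
    x=np.arange(u0,u1); w=g[v,u0:u1]; return np.round(w).astype(int)
for v in range(205,237,5): print(v,cen(g,v,244,260))
```

```text
205 [170 169 170 174 176 152 145 113  78 129 176 185 181 141 123 120]
210 [182 183 183 183 180 162 165 138 102 159 175 178 160 127 118 114]
215 [181 182 182 181 180 159 160 137 107 171 182 180 178 138 117 118]
220 [181 181 181 182 180 151 157 140 108 170 180 182 179 137 116 117]
225 [ 76  70  78 111 152 164 161 142 109 138 173 178 177 135 115 115]
230 [ 75  47  38  35  56 135 149 141 111 142 172 175 175 133 115 116]
235 [ 40  38  41  40  42  94 136 119  92 141 171 175 175 133 115 114]
```

Run:
```python
from g import *
d=np.load("top_o2.npz"); g=cv2.cvtColor(d["color"],cv2.COLOR_RGB2GRAY).astype(float)
def line(d,g,rows,c0,c1):
    P=[]
    for v in rows:
        w=np.clip(150-g[v,c0:c1],0,None)**2; P.append(onz(d,(w*np.arange(c0,c1)).sum()/w.sum(),v,.264)[:2])
    P=np.array(P); m=np.polyfit(P[:,0],P[:,1],1); return np.degrees(np.arctan(m[0])),P[0],P[-1]
print("B dark edge dir vs x axis deg",line(d,g,range(206,235),251,254))
d0=np.load("top.npz"); g0=cv2.cvtColor(d0["color"],cv2.COLOR_RGB2GRAY).astype(float)
for v in range(200,232,4): print(v,g0[v,362:376].astype(int))
# predicted pixel path for open B and A arms at yaw 2.3, 
for P in(PA,PB):
    print([proj(d,P-r*X+.264*Z).round(2).tolist() for r in(.0,.03,.07)])
```

```text
B dark edge dir vs x axis deg (np.float64(1.7043403357445988), array([0.53250785, 0.12995305]), array([0.46663076, 0.12821977]))
200 [106 109 108 105  87 104 126 110  84 101 105 105 106 105]
204 [106 105 106 105 105 112 145 135 101 101 105 105 106 105]
208 [107 104 104 106 104 101 137 137 112 106 103 105 106 104]
212 [146 149 146 145 146 147 148 145 146 147 146 147 145 145]
216 [ 55  58  71  73  78  96  75  79  79  82 101  76  54  56]
220 [ 56  59  53  55  51  57  93 146 136  94  61  57  57  59]
224 [ 56  57  58  61  58  56  74 137 142 113  71  55  58  55]
228 [100 101 100 100 100 104  92 124 144 124  99 102 105 107]
[[367.86, 198.59], [368.64, 211.17], [369.69, 228.16]]
[[250.7, 203.07], [250.87, 215.7], [251.09, 232.74]]
```

Run:
```python
from g import *
p0,R=pose(PB,90,.053,.0165,.259,1,6,12); a,n=arm(90)
q=np.array(read_tcp_pos())
robot.move_ptp(p0-.02*n+[0,0,.08],R)
robot.move_linear(p0-.02*n,feed=.2)
b=np.array(read_contact_force())
print(robot.move_linear(p0-.003*n,feed=.08,threshold=5))
s=-.003
while s<.010:
    s+=.001; robot.move_linear(p0+s*n,feed=.02); f=(np.array(read_contact_force())-b); print(round(s*1e3),f.round(1),end=' ')
    if f@-n>15.5: break
x=np.array(read_tcp_pos()); print(x,(x-p0)@n,read_t())
robot.move_linear(x-.02*n,feed=.1);robot.move_linear(x-.02*n+[0,0,.1],feed=.25)
robot.move_linear(np.array(read_tcp_pos())-.12*X,feed=.25)
snap("o3"); d=np.load("top_o3.npz"); g=cv2.cvtColor(d["color"],cv2.COLOR_RGB2GRAY).astype(float)
P=[]
for v in range(206,229):
    w=np.clip(150-g[v,251:254],0,None)**2; P.append(onz(d,(w*np.arange(251,254)).sum()/w.sum(),v,.264)[:2])
P=np.array(P); print(np.degrees(np.arctan(np.polyfit(P[:,0],P[:,1],1)[0])),P[[0,-1]],read_t())
```

```text
False
-2 [-1.6 -0.1 -0.1] -1 [-1.9 -0.2 -0.9] 0 [-1.  -0.3 -1.5] 1 [ 0.1  3.8 -2.3] 2 [-0.2  5.7 -1.7] 3 [-0.2  7.8 -1.7] 4 [-0.  11.  -3.2] 5 [ 0.4 13.7 -2.8] 6 [ 1.3 16.8 -4. ] [0.48574765 0.14619382 0.2592296 ] 0.0011596340853005892 15.3583
1.7239242894130717 [[0.53250786 0.12996878]
 [0.4806191  0.12837173]] 17.0417
```

Hook B is at its stop: 16.8 N with no further movement. Next is the board. I'll grasp the handle across its width, lift it 22 mm and draw it off.

Run:
```python
from g import *
R=np.c_[np.cross(-Y,-Z),-Y,-Z]
robot.gripper_to(.075)
H=np.array([.5146,-.144,0])
robot.move_ptp(H+.35*Z,R)
print(robot.move_linear(H+.236*Z,feed=.12,threshold=4),read_tcp_pos(),read_t())
b=np.array(read_contact_force())
robot.gripper_to(.03); print("w",read_grip_width(),read_grasp_force(),(np.array(read_contact_force())-b).round(1))
p=np.array(read_tcp_pos())
print(robot.move_linear(p+.022*Z,feed=.05,threshold=8),(np.array(read_contact_force())-b).round(1),read_tcp_pos())
snap("o4"); crops("o4",[("top",330,170),("side",265,160)]); print(read_t())
```

```text
False [ 0.51517111 -0.14416976  0.23673077] 20.775
w 0.04584544979700512 29.99939436558634 [-0.3 -0.4  0.6]
False [ 0.   1.2 -1.7] [ 0.51468952 -0.1441327   0.25834063]
22.0833
```

View pics/o4.png

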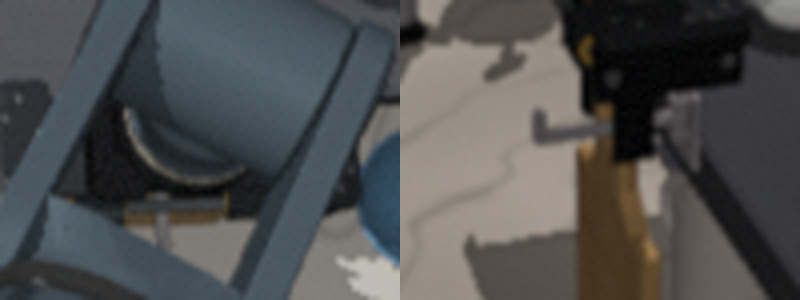

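The board is held at 46 mm and lifted, at about 2 N. I'll draw it off and take it to hook B.

Run:
```python
from g import *
p=np.array(read_tcp_pos())
h=robot.move_linear(p-.072*X,feed=.07,threshold=4); print(h,F(),read_tcp_pos(),read_t())
if h: raise SystemExit
z=p[2]
PB[:2]=[.5395,.1341]
R=np.c_[np.cross(-Y,-Z),-Y,-Z]
o=PB-.108*X+z*Z
robot.move_linear(o,feed=.15)
print(read_tcp_pos(),F(),read_grip_width(),read_t())
snap("o5"); crops("o5",[("top",190,170),("side",235,95)])
```

```text
False [1.1, 0.3, -2.2] [ 0.44303921 -0.1470873   0.2580034 ] 23.2667
[0.43168361 0.1292618  0.25787314] [0.5, -0.1, -2.9] 0.04567574870577983 25.2583
```

View pics/o5.png

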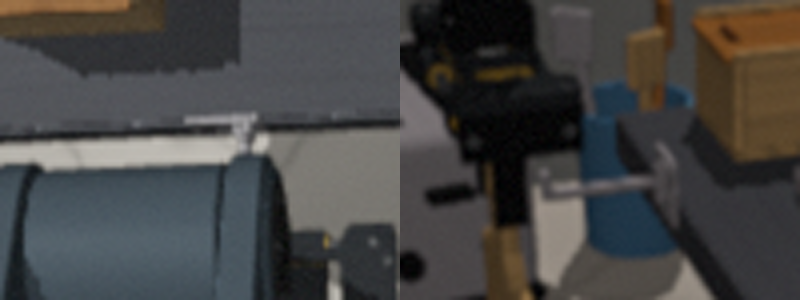

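The board hangs in the gripper just short of hook B's tip, and the arm is clear. Inserting.

Run:
```python
from g import *
p=np.array(read_tcp_pos())
h=robot.move_linear(p+.068*X,feed=.06,threshold=3); print("in",h,F(),read_tcp_pos(),read_t())
if h: raise SystemExit
p=np.array(read_tcp_pos())
b=np.array(read_contact_force())
h=robot.move_linear(p-.0225*Z,feed=.03,threshold=2.2); f=(np.array(read_contact_force())-b).round(1); print("down",h,f,read_tcp_pos(),read_t())
snap("o6"); crops("o6",[("top",190,170),("side",245,100)])
```

```text
in False [0.3, 0.4, -1.9] [0.4991201  0.13203573 0.25785594] 26.6417
down True [-0.  -1.   7.3] [0.49870685 0.1319968  0.2359921 ] 27.3333
```

View pics/o6.png

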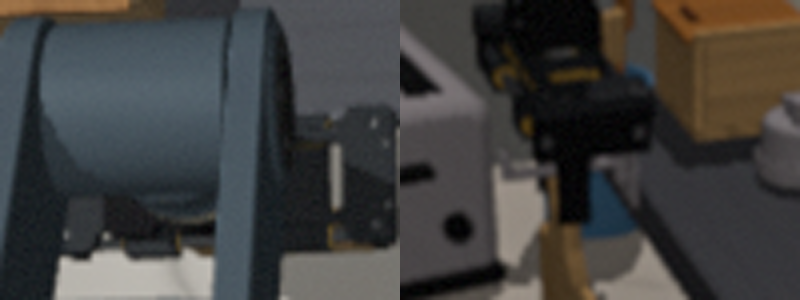

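Seated. TCP z is 0.236, the same as when it hung on A. Releasing, then I'll fold hook A.

```bash
python3 - <<'E'
from g import *
robot.gripper_to(.075); robot.dwell(.2)
p=np.array(read_tcp_pos()); robot.move_linear(p+.12*Z,feed=.15)
snap("o7"); print(read_t())
D=.0155
P=lambda th,d=D:pose(PA,th,.053,d,.259,-1,6,0)
p,R=P(90,.045)
robot.gripper_to(0.)
robot.move_ptp(p+.09*Z,R); print(robot.move_linear(p,feed=.12,threshold=4),read_t())
print([None if planner.ik(*P(t)) is None else 1 for t in(90,60,30,0)])
a,n=arm(90); b=np.array(read_contact_force())
p,_=P(90,.005); print("contact",robot.move_linear(p,feed=.02,threshold=3),read_tcp_pos(),read_t())
x=np.array(read_tcp_pos()); d=(x-PA)@n; print("d",d,F())
th=90
while th>12:
    th-=13
    p,R=P(th,d-.001); hit=robot.move_linear(p,feed=.04,attitude=R,threshold=13); f=np.array(read_contact_force())-b; print(th,hit,f.round(1),round(np.linalg.norm(f),1),round(read_t(),1))
    if hit or np.linalg.norm(f)>20: break
E
python3 - <<'E'
import sys; sys.path.insert(0,'.')
import os; os.chdir('.')
from g import *
crops("o7",[("top",190,170),("side",245,100)])
E
```

```text
29.4833
False 33.5667
[1, 1, 1, 1]
contact True [ 0.49770715 -0.16147909  0.25884952] 34.8917
d 0.01736479033863927 [-0.0, -2.1, 1.4]
77 False [ -2.2 -10.5  -1.8] 10.8 35.4
64 False [ -3.1 -10.4  -0.4] 10.8 35.8
51 False [-4.4 -9.8  0.4] 10.8 36.3
38 False [-6.1 -9.2  1.1] 11.1 36.8
25 False [-5.8 -9.3  2.3] 11.2 37.2
12 False [-7.8 -8.9  2.6] 12.1 37.7
```

View pics/o7.png

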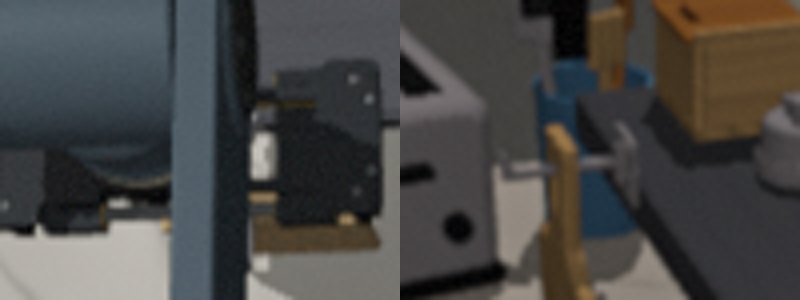

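The board hangs on hook B. Now I'll drive hook A home in small steps.

Run:
```python
from g import *
x=np.array(read_tcp_pos()); a,n=arm(12); print("r,d",(x-PA)@a,(x-PA)@n)
R=pose(PA,0,.05,.0164,.259,-1,6,0)[1]
robot.move_linear(x-.004*Y,feed=.03); print(F())
x=np.array(read_tcp_pos()); z=.259
p=pose(PA,4,.050,.0164,z,-1,6,0)[0]; p=PA+((x-PA)@Y)*Y+((p-PA)@X)*X+z*Z
print(robot.move_linear(p,feed=.02,attitude=R,threshold=10),F(),read_tcp_pos(),read_t())
s=0; last=None
while s<.02:
    s+=.001; robot.move_linear(p+s*X,feed=.02); f=np.array(read_contact_force()); xx=(np.array(read_tcp_pos())-PA)@X; print(round(s*1e3),f.round(1),round(xx*1e3,2))
    if np.linalg.norm(f)>16.5: break
print(read_t())
```

```text
r,d 0.051143868366993965 0.020181069817250125
[0.7, -0.5, -0.5]
True [-0.7, -0.6, 0.8] [ 0.51756779 -0.10042387  0.25778032] 38.425
1 [-13.1   1.1   4.8] -25.56
2 [-13.    1.3   5.6] -24.75
3 [-13.9   0.4   6.8] -23.83
4 [-12.3   1.    5.6] -22.87
5 [-13.2   3.2   6.1] -21.91
6 [-13.8   3.5   5.9] -20.92
7 [-13.9   3.4   5.9] -19.96
8 [-13.    3.5   6. ] -18.98
9 [-13.7   4.    7.3] -18.16
10 [-14.9   4.2   6.8] -17.33
41.425
```

Run:
```python
from g import *
p=np.array(read_tcp_pos()); p0=p+.0035*X  # commanded lead estimate
s=0
while s<.012:
    s+=.001; robot.move_linear(p+s*X,feed=.02); f=np.array(read_contact_force()); xx=(np.array(read_tcp_pos())-PA)@X; print(round(s*1e3),f.round(1),round(np.linalg.norm(f),1),round(xx*1e3,2))
    if np.linalg.norm(f)>20: break
print(read_t())
x=np.array(read_tcp_pos())
robot.move_linear(x-.03*X,feed=.1); robot.move_linear(np.array(read_tcp_pos())+.15*Z,feed=.2); robot.move_linear(np.array(read_tcp_pos())-.15*X,feed=.25)
snap("o8"); d=np.load("top_o8.npz"); s=np.load("side_o8.npz")
c=lambda d,x,y:cv2.resize(d["color"][y:y+60,x:x+80,::-1],(400,300),interpolation=cv2.INTER_CUBIC)
cv2.imwrite("pics/o8.png",np.vstack([np.hstack([c(d,200,180),c(d,330,180)]),np.hstack([c(s,250,110),c(s,270,160)])])); print(read_t())
```

```text
1 [-5.6  0.3  3. ] 6.4 -17.62
2 [-7.7 -1.4  4.2] 8.9 -17.53
3 [-9.1 -0.9  6. ] 11.0 -17.44
4 [-11.7  -2.    6.6] 13.6 -17.39
5 [-13.3  -2.4   7.4] 15.5 -17.01
6 [-14.1  -2.1   8.1] 16.4 -16.36
7 [-15.2  -2.4   8.2] 17.4 -15.68
8 [-14.5  -1.7   8.5] 16.9 -14.97
9 [-17.   -1.9   9.7] 19.7 -14.67
10 [-17.6  -2.8  11.1] 21.0 -14.61
44.2083
46.4833
```

View pics/o8.png

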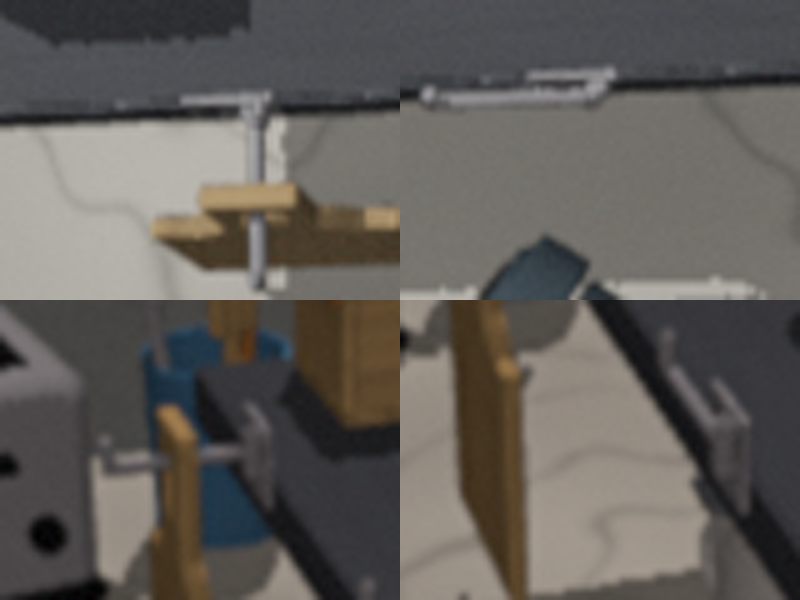

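Run:
```python
from g import *
d=np.load("top_o8.npz"); s=np.load("side_o8.npz")
k=lambda X,Y:(330+X/5-.4,180+Y/5-.4)
print(onz(d,*k(30,94),.281), "expected 0deg",PA+.078*Y)
g=cv2.cvtColor(d["color"],cv2.COLOR_RGB2GRAY).astype(float)
P=[]
for u in range(339,366):
    w=np.clip(g[195:203,u]-115,0,None); w[:2]=0; P.append(onz(d,u,(w*np.arange(195,203)).sum()/w.sum(),.266)[:2])
P=np.array(P); m=np.polyfit(P[:,1],P[:,0],1); print("arm axis",P[[0,-1]],"yaw",-np.degrees(np.arctan(m[0])),"resid",np.std(P[:,0]-np.polyval(m,P[:,1])))
for u in(345,355): print(g[193:204,u].astype(int))
print("tip tri",*tri(d,k(30,94),s,(270+66/5-.4+.0,160+35/5-.4)),F(),read_t())
```

```text
[ 0.54715582 -0.06559135  0.281     ] expected 0deg [ 0.54686972 -0.06406284  0.        ]
arm axis [[ 0.54867553 -0.07408432]
 [ 0.54998161 -0.13507613]] yaw 2.231271629019782 resid 0.00043182942117856533
[ 75  77  72  59  63 108 144 130 108 114 115]
[ 78  94 103  84  88 128 139 116 102 114 113]
tip tri [ 0.49895985 -0.06132272  0.29657663] 0.088800896144242 [-0.1, 0.4, -0.2] 46.4833
```

Hook A lies along the lip: its arm measures 2.2° yaw against the lip's 2.3°, and its tip is within 2 mm of the folded position. (The side-view triangulation used a misread pixel, so I'm ignoring it.) The robot is clear, so I'm handing in.

```bash
python3 -c "
from rig import *
print(hand_in(),read_t())"
```

```text
the job is handed in; nothing more can be done
the job is handed in; nothing more can be done
```

I swung hook B out to its stop, hung the bamboo board on it, folded hook A home along the shelf and handed the job in at about 46 s; every push force I read stayed at or below 21 N.

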